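Put the stapler away in the desk chest and tip its lid shut

TASK

Put the red stapler away: set it down on its base (do not drop it in) in the empty, green-lined bay of the wooden desk chest. Then, from behind, push the chest's open lid just past upright and let it fall shut by its own weight, without carrying, riding or pressing it down. Leave the other things on the desk and in the chest where they are.

Things in the scene. Friction and masses are not known exactly. Their poses are not given: they have to be found in the camera images.
- chest: Pale wooden desk chest, fixed, 190 (its x) x 228 (y) x 68 mm high without lid, walls and floor 6 mm. Origin: centre of its underside, on the desk. Lid hinged on its +x rim; its +x points to the robot's left (world +y) within 0.5 rad. A divider along x (6 mm thick, top 59 mm above the desk) makes two bays centred at y = +55.5 and -55.5 mm, each 178 (x) by 105 (y) mm and 62 mm deep.
- felt: Green liner, 172 (its x) x 100 (its y) x 2 mm, fixed on the floor of the free bay, where the stapler must go. Origin: centre of its underside, 6 mm above the desk; its axes are parallel to the chest's. Its top is 8 mm above the desk.
- stapler: Red and black stapler, 136 mm long (its x) x 36 wide (y) x 52 high, about 0.2 kg, standing on its base. Origin: centre of its underside. Its red top bar, 132 x 30 mm in plan, spans heights 31 to 52 mm: grip it across the 30 mm; base 36 mm wide, 9 mm high. It fits the bay with its x within 0.5 rad of the liner's x, either end first; its top is then 8 mm below the rim.
- lid (a joint): Lid angle, rad: 0 shut, 1.57 upright, 1.95 leaning back on its stop (start). Brown wooden panel, 190 mm from hinge to free edge, 228 wide, 9 thick, about 0.26 kg, hinge nearly free: above 1.62 it falls back, below 1.5 it falls shut in about a second. Under 2 N pushes it near its free edge. Open, that edge is about 245 mm above the desk and 70 mm beyond the hinge; upright, 259 mm high.
- lid_hinge (a point): Middle of the lid's hinge line, at the chest's x = +95 mm, y = 0, 68.5 mm above the desk.
- lid_edge (a point): Middle of the lid's free edge, on its outer face (the face that is on top when shut, and that looks away from the chest when the lid is open).
- hole_punch: Blue and black hole punch, 105 x 60 x 55 mm, loose on the desk; leave alone. Origin: centre of its underside.
- tape_dispenser: Grey tape dispenser, 120 x 48 x 66 mm, loose on the desk; leave alone. Origin: centre of its underside.
- ink_pad: Black and blue ink pad, 105 x 70 x 20 mm, loose in the other bay of the chest; leave alone. Origin: centre of its underside.
- pen_cup: Blue cup with pens, 74 mm across, 165 mm high with the pens, loose at the far side of the desk; leave alone. Origin: centre of its underside.
Things that resemble listed ones, but are neither listed nor needed, are in the scene too. Of the things that look like the stapler, take the one that is farthest from the robot's base at the start.

How it is judged:
On the way, in this order (a step that is already met when the one before it is completed fails the run):
1. the stapler is brought down into the green-lined bay, to within 20 mm of the liner, while the gripper still holds it (x of stapler in the frame of felt between -0.03 and 0.03 m and y of stapler in the frame of felt between -0.04 and 0.04 m and z of stapler in the frame of felt between -0.004 and 0.022 m and contact force between the fingers and stapler above 0.3 N), for 0.04 s.
2. the stapler stands released on its base in the green-lined bay, with the lid still open (x of stapler in the frame of felt between -0.03 and 0.03 m and y of stapler in the frame of felt between -0.04 and 0.04 m and z of stapler in the frame of felt between -0.004 and 0.008 m and angle between stapler's own z axis and vertical below 0.12 rad and contact force between the fingers and stapler below 0.1 N and value of joint lid above 1.6 rad), for 0.1 s.
3. the lid is pushed past upright (value of joint lid below 1.45 rad).
At the end, for the whole second after the job is handed in: The lid is shut (within 0.04 rad) and the stapler stands at rest on its base (tilt under 0.12 rad, underside within 6 mm of the liner's top) in the green-lined bay, within 30 mm lengthwise and 40 mm sideways of the bay's centre (value of joint lid between -0.04 and 0.04 rad and x of stapler in the frame of felt between -0.03 and 0.03 m and y of stapler in the frame of felt between -0.04 and 0.04 m and z of stapler in the frame of felt between -0.004 and 0.008 m and angle between stapler's own z axis and vertical below 0.12 rad and linear speed of stapler below 0.02 m/s); the robot touches nothing.
It fails at once if the robot touches the lid once it is well past upright (below 0.9 rad): it must fall by its own weight (value of joint lid below 0.9 rad and contact force between any of the fingers, the arm and lid above 0.5 N).
It fails at once if the hole punch, tape dispenser, ink pad or pen cup is moved more than 20 mm (distance of any of hole_punch, tape_dispenser, ink_pad, pen_cup from where it was at the start of the episode above 0.02 m).
It also fails if it takes over 54 s, if anything falls off the work surface, if the arm or the gripper's body presses on something with over 40 N, if the wrist force passes 120 N, or if a joint passes its speed limit or range.

ROBOT

A 7-joint arm with a two-finger parallel gripper is mounted at the origin on the work surface. World frame = base frame: x ahead of the robot, y to its left, z up, the work surface at z = 0. Lengths are in m, angles in rad, forces in N, time in s.
With the tool pointing down it reaches from about 0.425 to 0.975 m from the base axis. Payload 16.7 kg.
Tool frame: the origin (TCP) lies midway between the tips of the shut fingers; the grasp point (between the pads) lies 19 mm behind it (hold_point_z is the distance from the TCP to the grasp point, in m); z points along the fingers, y is the line along which they close (so a half turn about z gives the same grasp; the last joint's range is limited). The gripper opens to 85 mm and grips with 20 to 120 N. Pads are 22 mm wide; open, the fingers measure 114 mm over their backs; the gripper's body (76 mm by 85 mm) begins 54 mm behind the grasp point. The pads swing forward as they close: fully open they stand 13 mm farther back than shut.
Start: joints at [-1.294, 0.426, 0.074, 1.606, -0.034, 1.111, -0.067], TCP at [0.279, 0.615, 0.231] pointing down, gripper open.
Joint ranges: [-2.85, 2.85], [-0.5, 2.14], [-1.23, 1.37], [0.21, 2.46], [-1.02, 4.16], [0.16, 2.05], [-2.73, 2.73]. Speed limits (rad/s): [1.89, 1.89, 2.39, 2.39, 3.01, 3.01, 3.01].

INTERFACE

Orientations are given as a rotation vector (axis times angle).
In Python, from station import * gives the robot as it stands.
- The arm moves only by the tool carry_out, never from a script. Its argument "deltas" is a list of rows, each a list of 3 entries, a list of its own where there are three numbers: the turn, a rotation vector about the tool's x, y, z scaled (see below), then the shift along the tool's x, y, z scaled (see below), then the gripper's target within -1 to 1 (shut at 1, half-way at 0, fully open at -1). A call has 1 to 10 rows; each row shifts and turns the commanded pose from where the row before left it, along the tool's axes as they then stand; what a row does not reach is not made up. The controller multiplies each number of a shift by 5 cm and each number of a turn by 0.08 rad. A row lasts 1/10 s, in which the tool goes at most 50 mm and 8.59 degrees, less where a joint would pass 70% of its speed; a pose out of reach is approached as far as the arm can. A call with a number of a shift or a turn outside -1 to 1 is refused whole. A call with a gripper value outside its range is refused whole. The fingers move at their own pace and stop on an object; "force" is the grip in N (left out, the last holds). Time passes only in rows, so rows that do not move let the fingers close. It gives the time, the measured TCP pose, the force, the opening and the grip force at its end, in the units of the state.
- observe(): the state, without advancing time (a new reading comes with each control period).
- snapshot(name): name is "scene" or "top"; returns a dict with "pixels" (400x640x3 uint8, red, green, blue), "z_map" (400x640 float32, m along the optical axis (not along the pixel's ray), 0 where there is no reading), "camera_matrix" (3x3 intrinsics, pixels), "extrinsics" (4x4, takes a point from world to camera coordinates). Camera axes: x right, y down, z forward; pixel columns grow to the right and rows downward; lengths in m; the calibration is good to about 2 mm. A picture is of the moment at which its call begins.
- job_done(): hands the job in; it is judged then, once.
The state is a dict: "t": time; "joint_pos": joint angles; "joint_vel": joint speeds; "tau": joint torques, N m; "eef_pos": TCP position; "ee_rot": TCP orientation; "force": force on the tool from outside, world axes, zero at the start; "wrist_torque": the same for the moment, N m; "gripper_width": finger opening in m; "grip_force": force on a finger pad.
Only numpy, scipy, OpenCV 4.12 (cv2) and the standard library are available. Lean on these libraries where they do the work, as an engineer would, in place of code of your own. Each camera call takes 0.05 s, during which the arm holds its last target. There are 200 camera calls.

## Working session

There is one attempt and no reset: what is moved stays moved. The work goes in short steps, Python scripts to look and compute and a tool call to move; the robot and the scene stay as the last step left them, time stands still between calls to the robot, and variables do not carry over. Pictures are saved under pics/ and viewed, at most 10 in all, crops included, and the job is handed in when it is done.

Besides the shell and the picture viewer there is one more tool, called after "Request:" as name([rows], argument=value, ...), one row to a line, values as JSON. carry_out: Moves the arm, as the interface text tells. Its arguments: {"type":"object","properties":{"deltas":{"type":"array","items":{"type":"array"}},"force":{"type":"number"}},"required":["deltas"]}

```bash
mkdir -p pics; cat > h.py <<'E'
from station import *
import numpy as np, cv2
def snap(n):
    s=snapshot(n); return s
def world(s,u,v):
    z=s["z_map"]; K=np.array(s["camera_matrix"]); T=np.array(s["extrinsics"])
    d=z[int(v),int(u)]
    c=np.linalg.inv(K)@np.array([u,v,1])*d
    return (np.linalg.inv(T)@np.r_[c,1])[:3]
def cloud(s):
    z=s["z_map"]; K=np.array(s["camera_matrix"]); T=np.array(s["extrinsics"])
    v,u=np.mgrid[:400,:640]
    c=np.stack([(u-K[0,2])/K[0,0]*z,(v-K[1,2])/K[1,1]*z,z,np.ones_like(z)],-1)
    return (c@np.linalg.inv(T).T)[...,:3]
def save(s,n): cv2.imwrite("pics/"+n,s["pixels"][...,::-1])
E
python3 - <<'E'
from h import *
import pickle
for n in("scene","top"):
    s=snap(n); save(s,n+"0.png"); pickle.dump(s,open(n+"0.pkl","wb"))
print(observe())
E
```

```text
{'t': 0.1, 'joint_pos': array([-1.29449491,  0.42666503,  0.07385628,  1.60654793, -0.03408695,
        1.11081253, -0.06710182]), 'joint_vel': array([-1.66609680e-04, -3.14590514e-03,  5.45958745e-05, -1.69941577e-04,
        1.61165536e-04, -6.28905848e-04,  1.75628314e-04]), 'tau': array([ 7.26277940e-03, -9.51530600e+01,  3.77113625e+00, -4.64401889e+01,
        1.97094341e-02,  6.30985698e-03,  1.46369786e-05]), 'eef_pos': array([0.27868401, 0.61437255, 0.23068151]), 'ee_rot': array([-6.63820530e-01, -3.07050067e+00,  1.82739471e-03]), 'force': array([-0.04271869,  0.83751826, -0.15716832]), 'wrist_torque': array([ 0.00791833, -0.00256589, -0.04857715]), 'grip_force': 0.0, 'gripper_width': 0.08555727533200781}
```

View pics/scene0.png

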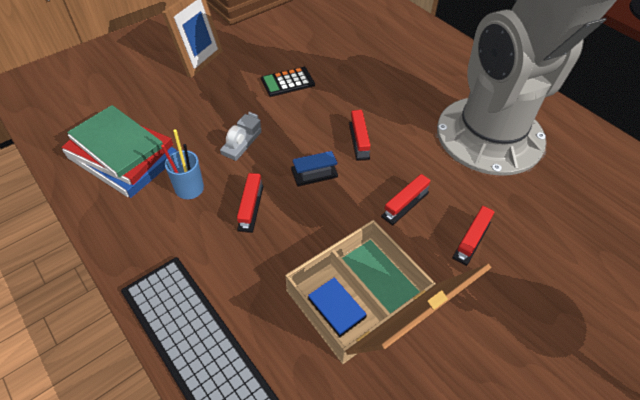

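View pics/top0.png

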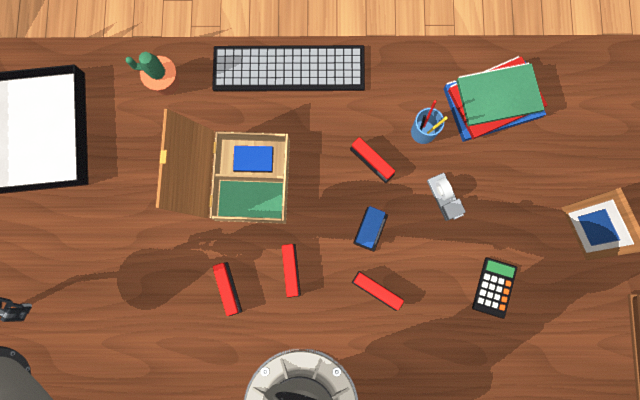

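Red staplers in the top view are at (373,160), (378,291), (291,270) and (227,289). The farthest from the base, at about (300,385), is the one at (373,160). Next I'll measure it and take a close crop.

```bash
python3 - <<'E'
from h import *
import pickle
s=pickle.load(open("top0.pkl","rb")); P=cloud(s); I=s["pixels"].astype(int)
red=(I[...,0]>140)&(I[...,1]<80)&(I[...,2]<80)&(P[...,2]>.04)&(P[...,2]<.065)
n,l,st,c=cv2.connectedComponentsWithStats(red.astype(np.uint8))
for i in range(1,n):
    if st[i,4]<100: continue
    q=P[l==i]; r=cv2.minAreaRect((q[:,:2]*1000).astype(np.float32)); print(c[i],st[i,4],q.mean(0).round(4),np.round(r[0]),np.round(r[1]),r[2], 'dist',np.hypot(*q.mean(0)[:2]), 'zmed',np.median(q[:,2]), 'box',cv2.boxPoints(r).round().tolist())
g=(I[...,1]>I[...,0]+25)&(P[...,2]<.03)
g[:170]=0;g[225:]=0;g[:,:205]=0;g[:,295:]=0
q=P[g];r=cv2.minAreaRect((q[:,:2]*1000).astype(np.float32));print('felt',len(q),r,np.median(q[:,2]))
# chest rim
m=(P[...,2]>.06)&(P[...,2]<.074); m[:,:205]=0;m[:,300:]=0;m[:125]=0;m[228:]=0
q=P[m];r=cv2.minAreaRect((q[:,:2]*1000).astype(np.float32));print('rim',len(q),r)
for uv in[(162,115),(159,155),(157,204),(166,112),(185,160),(212,135),(210,215),(287,135),(285,219)]: print(uv,world(s,*uv).round(3))
for n,uv in dict(punch=(371,228),tape=(447,197),pen=(428,125),pen2=(441,125)).items(): print(n,world(s,*uv).round(3))
a=cv2.resize(s["pixels"][110:240,140:460],None,fx=2.5,fy=2.5,interpolation=cv2.INTER_CUBIC);cv2.imwrite("pics/crop0.png",a[...,::-1])
E
```

```text
[456.80829016  98.81865285] 193 [ 0.7926 -0.4114  0.0525] [ 781. -412.] [97. 21.] 12.790480613708496 dist 0.8930099328784227 zmed 0.05320514586601366 box [[732.0, -413.0], [736.0, -433.0], [831.0, -412.0], [826.0, -392.0]]
[487.98971722 126.2596401 ] 389 [ 0.7169 -0.4898  0.0533] [ 716. -510.] [ 38. 146.] 8.363629341125488 dist 0.8683002238457076 zmed 0.053647184392413116 box [[686.0, -441.0], [707.0, -585.0], [745.0, -580.0], [724.0, -436.0]]
[373.1043771  157.90740741] 594 [ 0.6333 -0.1879  0.0509] [ 634. -188.] [130.  31.] 45.510738372802734 dist 0.6606051742360957 zmed 0.051051677125736994 box [[578.0, -224.0], [600.0, -246.0], [691.0, -153.0], [669.0, -131.0]]
[289.52805281 269.95709571] 606 [0.3438 0.0272 0.0514] [344.  27.] [132.  30.] 6.540219783782959 dist 0.34483791002039466 zmed 0.051445816151241774 box [[277.0, 35.0], [280.0, 5.0], [411.0, 20.0], [408.0, 50.0]]
[224.71266234 289.07954545] 616 [0.296  0.1901 0.0514] [297. 191.] [131.  30.] 18.006227493286133 dist 0.35178654281289423 zmed 0.05143749102199646 box [[230.0, 185.0], [239.0, 156.0], [364.0, 197.0], [354.0, 226.0
[... 162 characters left out ...]
243.0, -245.0], [268.0, -261.0], [340.0, -149.0], [314.0, -133.0]]
felt 2217 ((546.6339721679688, 137.3740692138672), (167.77996826171875, 125.26304626464844), 88.57247161865234) 0.007683333602071407
rim 987 ((585.056396484375, 136.20669555664062), (196.10568237304688, 229.01690673828125), 87.84290313720703)
(162, 115) [0.768 0.387 0.001]
(159, 155) [ 0.656  0.392 -0.004]
(157, 204) [0.486 0.309 0.237]
(166, 112) [0.694 0.295 0.247]
(185, 160) [0.6   0.269 0.173]
(212, 135) [0.687 0.228 0.083]
(210, 215) [0.483 0.231 0.061]
(287, 135) [0.691 0.036 0.068]
(285, 219) [0.476 0.043 0.024]
punch [ 0.45 -0.18  0.05]
tape [ 0.53  -0.377  0.05 ]
pen [ 0.735 -0.342  0.006]
pen2 [ 0.712 -0.361  0.081]
```

View pics/crop0.png

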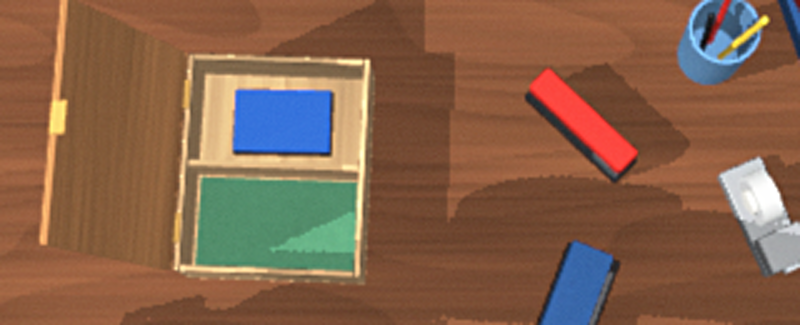

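The crop shows the chosen stapler at crop (582,125), standing alone. The green bay is the one nearer the robot, and the lid is open on the left. I'll lift clear of the lid and head over there.

Request:
carry_out([
  [[0,0,0],[0,0,-0.8],-1],
  [[0,0,0],[0,0,-0.8],-1],
  [[0,0,0],[0,0,-0.8],-1],
  [[0,0,0],[-0.65,-0.58,0],-1],
  [[0,0,0],[-0.65,-0.58,0],-1],
  [[0,0,0],[-0.65,-0.58,0],-1],
  [[0,0,0],[-0.65,-0.58,0],-1],
  [[0,0,0],[-0.65,-0.58,0],-1],
  [[0,0,0],[-0.65,-0.58,0],-1],
  [[0,0,0],[-0.65,-0.58,0],-1],
])

```text
t: 1.1
eef_pos: [0.4025, 0.334, 0.3511]
ee_rot: [-0.664, -3.07, 0.0]
force: [0.8, 0.2, 0.1]
gripper_width: 0.0854
grip_force: 0.0
```

Request:
carry_out([
  [[0,0,0],[-0.65,-0.58,0],-1],
  [[0,0,0],[-0.65,-0.58,0],-1],
  [[0,0,0],[-0.65,-0.58,0],-1],
  [[0,0,0],[-0.65,-0.58,0],-1],
  [[0,0,0],[-0.65,-0.58,0],-1],
  [[0,0,0],[-0.65,-0.58,0],-1],
  [[0,0,0],[-0.65,-0.58,0],-1],
  [[0,0,0],[-0.65,-0.58,0],-1],
  [[0,0,0],[-0.65,-0.58,0],-1],
  [[0,0,0],[-0.65,-0.58,0],-1],
])

```text
t: 2.1
eef_pos: [0.5786, -0.0641, 0.3513]
ee_rot: [-0.663, -3.071, -0.0]
force: [0.4, 0.4, -0.5]
gripper_width: 0.0854
grip_force: 0.0
```

Request:
carry_out([
  [[0,0,1],[-0.65,-0.58,0],-1],
  [[0,0,1],[0,0,0],-1],
  [[0,0,1],[0,0,0],-1],
  [[0,0,1],[0,0,0],-1],
  [[0,0,1],[0,0,0],-1],
  [[0,0,1],[0,0,0],-1],
  [[0,0,1],[0,0,0],-1],
  [[0,0,1],[0,0,0],-1],
  [[0,0,1],[0,0,0],-1],
  [[0,0,1],[0,0,0],-1],
])

```text
t: 3.1
eef_pos: [0.5958, -0.1023, 0.351]
ee_rot: [-1.811, -2.566, 0.001]
force: [-0.8, 0.0, 0.6]
gripper_width: 0.0848
grip_force: 0.0
```

Request:
carry_out([
  [[0,0,1],[0,0,0],-1],
  [[0,0,1],[0,0,0],-1],
  [[0,0,1],[0,0,0],-1],
  [[0,0,1],[0,0,0],-1],
  [[0,0,1],[0,0,0],-1],
  [[0,0,1],[0,0,0],-1],
  [[0,0,1],[0,0,0],-1],
  [[0,0,1],[0,0,0],-1],
  [[0,0,1],[0,0,0],-1],
  [[0,0,1],[0,0,0],-1],
])

```text
t: 4.1
eef_pos: [0.5958, -0.1022, 0.3511]
ee_rot: [-2.668, -1.659, 0.001]
force: [0.6, 0.3, 0.5]
gripper_width: 0.0858
grip_force: 0.0
```

Request:
carry_out([
  [[0,0,1],[0,0,0.8],-1],
  [[0,0,1],[0,0,0.8],-1],
  [[0,0,1],[0,0,0.8],-1],
  [[0,0,1],[0,0,0.8],-1],
  [[0,0,0],[0,0,0],-1],
])

```text
t: 4.6
eef_pos: [0.5933, -0.1015, 0.1869]
ee_rot: [-2.895, -1.214, 0.011]
force: [-0.1, -0.0, 0.1]
gripper_width: 0.0856
grip_force: 0.0
```

```bash
cat >> h.py <<'E'
from scipy.spatial.transform import Rotation as Ro
def to(p,yaw_y=None):
    """remaining shift (units) in tool axes, turn about tool z (units)"""
    o=observe(); R=Ro.from_rotvec(o["ee_rot"]).as_matrix()
    y=np.degrees(np.arctan2(R[1,1],R[0,1]))
    print("t",round(o["t"],2),"pos",o["eef_pos"].round(4),"yawy",y.round(1),"zax",R[:,2].round(3),"q",o["joint_pos"].round(2),"F",o["force"].round(1),"w",round(o["gripper_width"],4),o["grip_force"])
    print("shift/5cm",(R.T@(np.array(p)-o["eef_pos"])/.05).round(2), "turn/.08", None if yaw_y is None else round(np.radians(y-yaw_y)/.08,2))
E
python3 - <<'E'
from h import *
import pickle
to([.634,-.188,.023],-44.4)
s=pickle.load(open("top0.pkl","rb")); P=cloud(s); I=s["pixels"].astype(int)
g=(I[...,1]>I[...,0]+25)&(P[...,2]<.012)&(P[...,2]>.004)
g[:170]=0;g[225:]=0;g[:,:205]=0;g[:,295:]=0
q=P[g];r=cv2.minAreaRect((q[:,:2]*1000).astype(np.float32));print('felt',len(q),r)
a=snap("scene"); save(a,"s1.png")
E
```

```text
t 4.6 pos [ 0.5933 -0.1015  0.1869] yawy -44.5 zax [-0.007 -0.001 -1.   ] q [-0.6   0.49  0.9   1.85 -0.44  1.02 -0.3 ] F [-0.1 -0.   0.1] w 0.0856 0.0
shift/5cm [-0.64  1.81  3.27] turn/.08 -0.02
felt 1817 ((532.4071655273438, 137.7840576171875), (169.2735137939453, 94.408447265625), 87.44682312011719)
```

Request:
carry_out([
  [[0,0,0],[-0.32,0.9,0],-1],
  [[0,0,0],[-0.32,0.91,0],-1],
  [[0,0,0],[0,0,0.7],-1],
  [[0,0,0],[0,0,0.7],-1],
  [[0,0,0],[0,0,0],-1],
])

```text
t: 5.15
eef_pos: [0.6373, -0.1882, 0.12]
ee_rot: [-2.893, -1.22, 0.004]
force: [-0.5, 1.2, -0.1]
gripper_width: 0.0853
grip_force: 0.0
```

```bash
python3 - <<'E'
from h import *
to([.634,-.188,.023],-44.4)
s=snap("scene"); a=cv2.resize(s["pixels"][110:260,170:350],None,fx=4,fy=4,interpolation=cv2.INTER_CUBIC);cv2.imwrite("pics/s2.png",a[...,::-1])
E
```

```text
t 5.15 pos [ 0.6373 -0.1882  0.12  ] yawy -44.3 zax [-0.003  0.001 -1.   ] q [-0.36  0.66  0.8   1.75 -0.56  0.97 -0.11] F [-0.5  1.2 -0.1] w 0.0853 0.0
shift/5cm [-0.04 -0.04  1.94] turn/.08 0.03
```

View pics/s2.png

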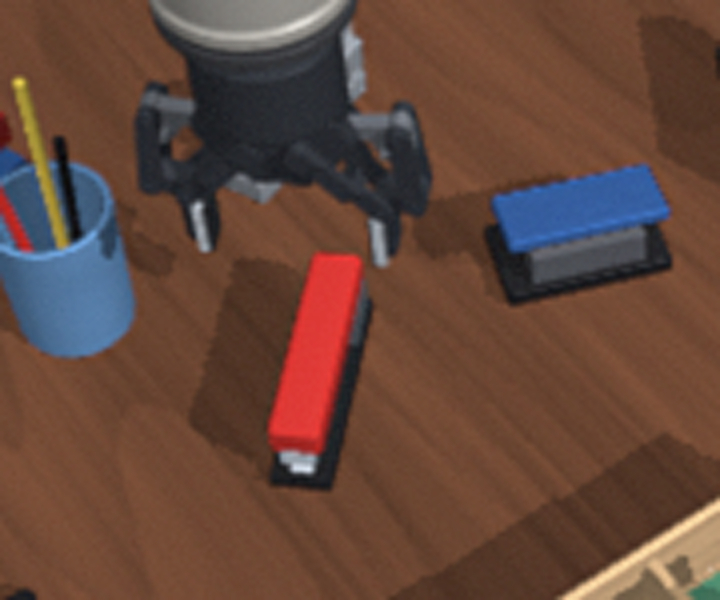

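The picture shows the fingers, tips at (205,240) and (380,255), straddling the stapler's bar below. I'll descend and grip.

Request:
carry_out([
  [[0,0,0],[-0.04,-0.04,0.65],-1],
  [[0,0,0],[0,0,0.65],-1],
  [[0,0,0],[0,0,0.6],-1],
  [[0,0,0],[0,0,0],-1],
  [[0,0,0],[0,0,0],1],
  [[0,0,0],[0,0,0],1],
  [[0,0,0],[0,0,0],1],
  [[0,0,0],[0,0,0],1],
  [[0,0,0],[0,0,0],1],
  [[0,0,0],[0,0,0],1],
], force=40)

```text
t: 6.2
eef_pos: [0.6361, -0.1886, 0.0278]
ee_rot: [2.896, 1.217, 0.002]
force: [-2.3, 2.8, 12.7]
gripper_width: 0.0293
grip_force: 40.0
```

Request:
carry_out([
  [[0,0,0],[0,0,-0.3],1],
  [[0,0,0],[0,0,-0.6],1],
  [[0,0,0],[0,0,-0.9],1],
  [[0,0,0],[0,0,-0.9],1],
  [[0,0,0],[0,0,-0.3],1],
  [[0,0,0],[0,0,0],1],
])

```text
t: 6.8
eef_pos: [0.6364, -0.189, 0.1795]
ee_rot: [2.894, 1.216, 0.006]
force: [-0.6, 0.4, -2.1]
gripper_width: 0.0294
grip_force: 40.6
```

```bash
python3 - <<'E'
from h import *
to([.532,.137,.175],-2)
s=snap("scene"); a=cv2.resize(s["pixels"][80:260,170:370],None,fx=3,fy=3,interpolation=cv2.INTER_CUBIC);cv2.imwrite("pics/s3.png",a[...,::-1])
E
```

```text
t 6.8 pos [ 0.6364 -0.189   0.1795] yawy -44.4 zax [ 0.004 -0.    -1.   ] q [-0.4   0.59  0.85  1.72 -0.5   1.06 -0.15] F [-0.6  0.4 -2.1] w 0.0294 40.62962830066681
shift/5cm [ 3.2  -6.05  0.08] turn/.08 -9.25
```

View pics/s3.png

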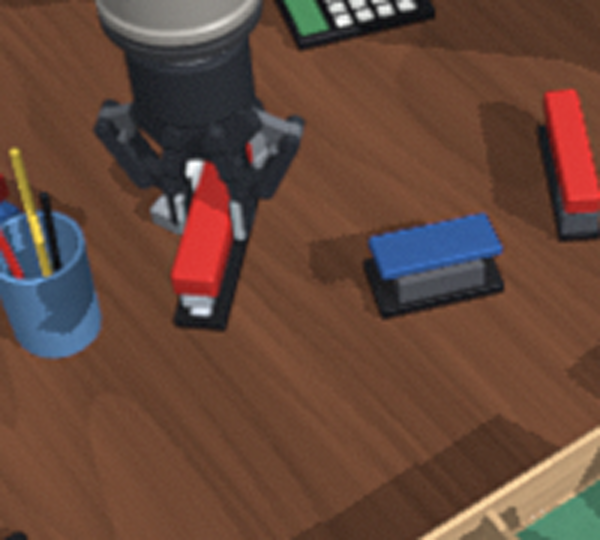

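The stapler is held level at its middle. I'll turn it first, then carry it over the bay.

Request:
carry_out([
  [[0,0,-0.92],[0,0,0],1],
  [[0,0,-0.92],[0,0,0],1],
  [[0,0,-0.92],[0,0,0],1],
  [[0,0,-0.92],[0,0,0],1],
  [[0,0,-0.92],[0,0,0],1],
  [[0,0,-0.92],[0,0,0],1],
  [[0,0,-0.92],[0,0,0],1],
  [[0,0,-0.92],[0,0,0],1],
  [[0,0,-0.92],[0,0,0],1],
  [[0,0,-0.92],[0,0,0],1],
])

```text
t: 7.85
eef_pos: [0.6344, -0.1882, 0.1745]
ee_rot: [-2.259, -2.18, 0.003]
force: [0.2, -0.1, -2.2]
gripper_width: 0.0294
grip_force: 40.6
```

```bash
python3 -c "
from h import *
to([.532,.137,.175],-2)"
```

```text
t 7.85 pos [ 0.6344 -0.1882  0.1745] yawy -2.1 zax [-0.003  0.    -1.   ] q [-0.28  0.53  0.66  1.72 -0.37  1.02  0.48] F [ 0.2 -0.1 -2.2] w 0.0294 40.55880546569824
shift/5cm [ 6.43 -2.28 -0.  ] turn/.08 -0.01
```

Request:
carry_out([
  [[0,0,0],[0.7,-0.25,0],1],
  [[0,0,0],[0.7,-0.25,0],1],
  [[0,0,0],[0.7,-0.25,0],1],
  [[0,0,0],[0.7,-0.25,0],1],
  [[0,0,0],[0.7,-0.25,0],1],
  [[0,0,0],[0.7,-0.25,0],1],
  [[0,0,0],[0.7,-0.25,0],1],
  [[0,0,0],[0.7,-0.25,0],1],
  [[0,0,0],[0.7,-0.25,0],1],
  [[0,0,0],[0,0,0],1],
])

```text
t: 8.85
eef_pos: [0.5328, 0.1357, 0.1746]
ee_rot: [-2.255, -2.184, 0.003]
force: [-0.5, -0.1, -2.4]
gripper_width: 0.0295
grip_force: 40.5
```

```bash
python3 - <<'E'
from h import *
to([.532,.137,.036],-2)
s=snap("scene"); a=cv2.resize(s["pixels"][170:370,270:500],None,fx=3,fy=3,interpolation=cv2.INTER_CUBIC);cv2.imwrite("pics/s4.png",a[...,::-1])
E
```

```text
t 8.85 pos [0.5328 0.1357 0.1746] yawy -1.9 zax [-0.003  0.    -1.   ] q [-0.91  0.34  0.66  1.97 -0.26  0.92 -0.14] F [-0.5 -0.1 -2.4] w 0.0295 40.536900758743286
shift/5cm [ 0.03 -0.01  2.77] turn/.08 0.03
```

View pics/s4.png

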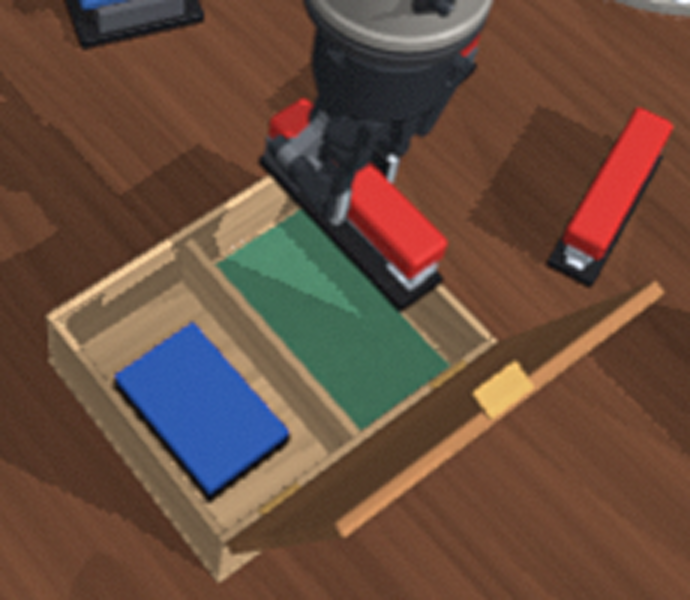

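The stapler hangs above the green bay, aligned with it, and the lid is clear. I'll lower it.

Request:
carry_out([
  [[0,0,0],[0.03,0,0.8],1],
  [[0,0,0],[0,0,0.8],1],
  [[0,0,0],[0,0,0.6],1],
  [[0,0,0],[0,0,0.3],1],
  [[0,0,0],[0,0,0.15],1],
  [[0,0,0],[0,0,0.06],1],
  [[0,0,0],[0,0,0.04],1],
  [[0,0,0],[0,0,0],1],
])

```text
t: 9.7
eef_pos: [0.5358, 0.1322, 0.0396]
ee_rot: [2.264, 2.177, 0.002]
force: [0.5, 0.0, -2.2]
gripper_width: 0.0293
grip_force: 40.5
```

Request:
carry_out([
  [[0,0,0],[0,0,0.05],1],
  [[0,0,0],[0,0,0.03],1],
  [[0,0,0],[0,0,0],1],
])

```text
t: 10.0
eef_pos: [0.5355, 0.1324, 0.0357]
ee_rot: [-2.264, -2.177, -0.002]
force: [-4.6, -0.2, 15.1]
gripper_width: 0.0295
grip_force: 42.7
```

Contact with the liner (15 N), so I'll release with a partial opening and withdraw.

Request:
carry_out([
  [[0,0,0],[0,0,-0.01],-0.2],
  [[0,0,0],[0,0,0],-0.2],
  [[0,0,0],[0,0,0],-0.2],
  [[0,0,0],[0,0,0],-0.2],
])

```text
t: 10.4
eef_pos: [0.5353, 0.1321, 0.0353]
ee_rot: [2.264, 2.178, 0.0]
force: [-0.7, 0.2, 0.1]
gripper_width: 0.0515
grip_force: 0.0
```

Request:
carry_out([
  [[0,0,0],[0,0,-0.2],-0.2],
  [[0,0,0],[0,0,-0.5],-0.2],
  [[0,0,0],[0,0,-0.8],-0.2],
  [[0,0,0],[0,0,-0.9],-0.2],
  [[0,0,0],[0,0,-0.9],-0.2],
  [[0,0,0],[0,0,-0.9],-0.2],
  [[0,0,0],[0,0,-0.9],-0.2],
  [[0,0,0],[0,0,-0.9],-0.2],
  [[0,0,0],[0,0,-0.9],-0.2],
  [[0,0,0],[0,0,0],-0.2],
])

```text
t: 11.4
eef_pos: [0.5371, 0.1317, 0.3864]
ee_rot: [2.264, 2.175, 0.012]
force: [-0.4, 0.1, -1.4]
gripper_width: 0.0514
grip_force: 0.0
```

```bash
python3 - <<'E'
from h import *
to([.58,.40,.38],-2)
s=snap("scene"); a=cv2.resize(s["pixels"][200:380,270:510],None,fx=3,fy=3,interpolation=cv2.INTER_CUBIC);cv2.imwrite("pics/s5.png",a[...,::-1])
P=cloud(s); I=s["pixels"].astype(int)
red=(I[...,0]>120)&(I[...,1]<80)&(I[...,2]<80)&(abs(P[...,0]-.533)<.11)&(abs(P[...,1]-.135)<.09)&(P[...,2]>.055)&(P[...,2]<.07)
q=P[red]; print(len(q), cv2.minAreaRect((q[:,:2]*1000).astype(np.float32)), np.median(q[:,2]))
# lid inner face/edge points
m=(P[...,1]>.22)&(P[...,1]<.36)&(P[...,0]>.4)&(P[...,0]<.75)&(P[...,2]>.22)&(P[...,2]<.27)
q=P[m]; print('lid',len(q),q.min(0),q.max(0)); 
for x in (.5,.55,.6,.65): 
  w=q[abs(q[:,0]-x)<.02]; print(x,w[:,1].max().round(3), w[:,2].max().round(3)) if len(w) else 0
E
```

```text
t 11.4 pos [0.5371 0.1317 0.3864] yawy -2.3 zax [ 0.007  0.004 -1.   ] q [-1.02  0.12  0.75  1.71 -0.09  1.34 -0.29] F [-0.4  0.1 -1.4] w 0.0514 0.0
shift/5cm [5.4  0.64 0.16] turn/.08 -0.06
825 ((537.7255249023438, 132.99404907226562), (130.781982421875, 30.741273880004883), 87.81376647949219) 0.059452698664922754
lid 1261 [0.4793275  0.28501402 0.22000586] [0.70654888 0.31022219 0.25187251]
0.5 0.31 0.246
0.55 0.309 0.247
0.6 0.307 0.252
0.65 0.305 0.247
```

View pics/s5.png

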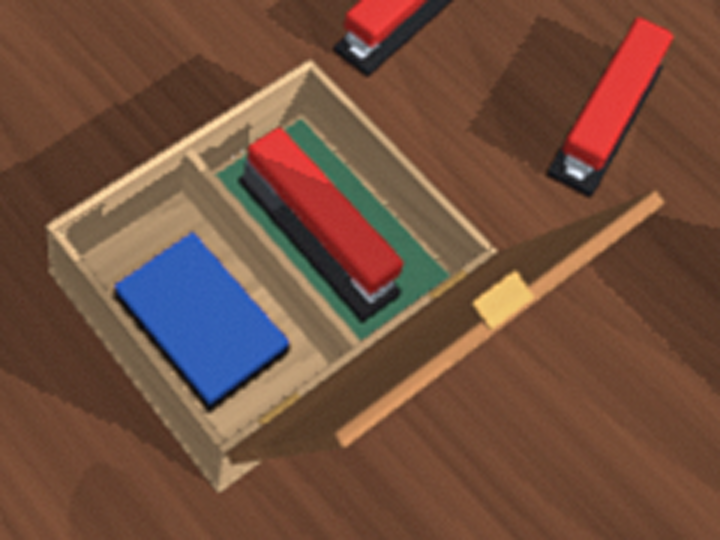

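The stapler is released and upright in the bay at (0.538, 0.133), well inside tolerance, and the ink pad is undisturbed. Next I'll shut the fingers, pass high over the lid edge and come down behind it.

Request:
carry_out([
  [[0,0,0],[0.68,0.09,0],1],
  [[0,0,0],[0.68,0.09,0],1],
  [[0,0,0],[0.68,0.09,0],1],
  [[0,0,0],[0.68,0.09,0],1],
  [[0,0,0],[0.68,0.09,0],1],
  [[0,0,0],[0.68,0.09,0],1],
  [[0,0,0],[0.68,0.09,0],1],
  [[0,0,0],[0.68,0.09,0],1],
  [[0,0,0],[0,0,0],1],
])

```text
t: 12.35
eef_pos: [0.5804, 0.4073, 0.3777]
ee_rot: [-2.259, -2.183, 0.005]
force: [-0.7, 0.5, -1.1]
gripper_width: -0.0002
grip_force: 0.0
```

```bash
python3 -c "
from h import *
to([.585,.40,.215],-2)"
```

```text
t 12.35 pos [0.5804 0.4073 0.3777] yawy -2.0 zax [-0.003 -0.002 -1.   ] q [-1.12  0.46  0.64  1.35 -0.27  1.43 -0.52] F [-0.7  0.5 -1.1] w -0.0002 0.0
shift/5cm [-0.14  0.1   3.25] turn/.08 0.01
```

Request:
carry_out([
  [[0,0,0],[0,0,0.8],1],
  [[0,0,0],[0,0,0.8],1],
  [[0,0,0],[0,0,0.8],1],
  [[0,0,0],[0,0,0.8],1],
  [[0,0,0],[0,0,0],1],
])

```text
t: 12.85
eef_pos: [0.5791, 0.4007, 0.2146]
ee_rot: [-2.265, -2.177, 0.014]
force: [-1.2, 0.2, 0.1]
gripper_width: 0.0002
grip_force: 0.0
```

```bash
python3 - <<'E'
from h import *
to([.585,.25,.215],-2)
s=snap("scene"); a=cv2.resize(s["pixels"][180:400,270:600],None,fx=2.3,fy=2.3,interpolation=cv2.INTER_CUBIC);cv2.imwrite("pics/s6.png",a[...,::-1])
E
```

```text
t 12.85 pos [0.5791 0.4007 0.2146] yawy -2.3 zax [-0.007 -0.006 -1.   ] q [-1.1   0.55  0.6   1.57 -0.33  1.14 -0.47] F [-1.2  0.2  0.1] w 0.0002 0.0
shift/5cm [-3.01  0.24  0.01] turn/.08 -0.06
```

View pics/s6.png

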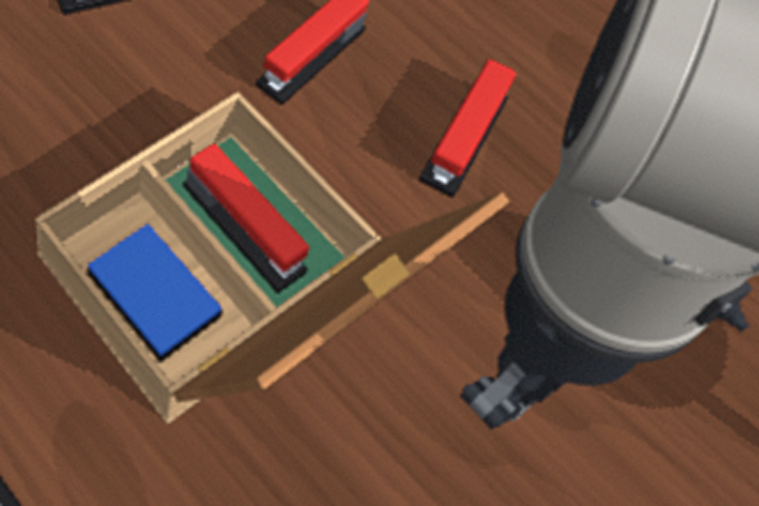

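The closed fingers at crop (490,395) are behind the lid, which is still open. I'll push it gently toward the chest.

Request:
carry_out([
  [[0,0,0],[-0.4,0.02,0],1],
  [[0,0,0],[-0.4,0.02,0],1],
  [[0,0,0],[-0.4,0.02,0],1],
  [[0,0,0],[-0.3,0.02,0],1],
  [[0,0,0],[-0.3,0.02,0],1],
  [[0,0,0],[-0.3,0.02,0],1],
  [[0,0,0],[-0.3,0.02,0],1],
  [[0,0,0],[-0.2,0.02,0],1],
  [[0,0,0],[-0.2,0.02,0],1],
  [[0,0,0],[-0.2,0.02,0],1],
])

```text
t: 13.9
eef_pos: [0.586, 0.2516, 0.2202]
ee_rot: [-2.264, -2.178, 0.0]
force: [-0.6, 0.3, -0.5]
gripper_width: 0.0002
grip_force: 0.2
```

```bash
cat > lid.py <<'E'
from h import *
to([.585,.225,.215],-2)
P=cloud(snap("scene"))
for x in(.50,.54,.66): 
  w=P[(abs(P[...,0]-x)<.012)&(P[...,1]>.1)&(P[...,1]<.33)&(P[...,2]>.16)&(P[...,2]<.28)]
  if len(w): i=w[:,2].argmax(); print(x,len(w),w[i].round(3),w[:,1].min().round(3),w[:,1].max().round(3))
E
python3 lid.py
```

```text
t 13.9 pos [0.586  0.2516 0.2202] yawy -2.2 zax [-0. -0. -1.] q [-0.98  0.43  0.64  1.73 -0.29  1.07 -0.29] F [-0.6  0.3 -0.5] w 0.0002 0.1549874630291015
shift/5cm [-0.53  0.    0.1 ] turn/.08 -0.05
0.5 54 [0.505 0.243 0.19 ] 0.242 0.244
0.54 16 [0.528 0.242 0.179] 0.242 0.242
0.66 336 [0.652 0.235 0.261] 0.228 0.239
```

The lid is about upright. A last short push, then back off straight away.

Request:
carry_out([
  [[0,0,0],[-0.2,0,0],1],
  [[0,0,0],[-0.2,0,0],1],
  [[0,0,0],[-0.2,0,0],1],
  [[0,0,0],[0.4,0,0],1],
  [[0,0,0],[0.8,0,0],1],
  [[0,0,0],[0.8,0,0],1],
  [[0,0,0],[0.8,0,0],1],
])

```text
t: 14.65
eef_pos: [0.5902, 0.3637, 0.2204]
ee_rot: [-2.264, -2.177, -0.0]
force: [0.6, 0.7, -0.1]
gripper_width: -0.0002
grip_force: 0.0
```

```bash
python3 lid.py
```

```text
t 14.65 pos [0.5902 0.3637 0.2204] yawy -2.2 zax [-0.  0. -1.] q [-1.06  0.53  0.61  1.6  -0.32  1.12 -0.42] F [ 0.6  0.7 -0.1] w -0.0002 0.0
shift/5cm [-2.78  0.01  0.11] turn/.08 -0.05
0.5 492 [0.5   0.14  0.233] 0.13 0.185
0.54 515 [0.545 0.139 0.235] 0.128 0.184
0.66 619 [0.66  0.131 0.236] 0.124 0.18
```

It is falling by itself, so I'll wait.

Request:
carry_out([
  [[0,0,0],[0.3,0,0],1],
  [[0,0,0],[0,0,0],1],
  [[0,0,0],[0,0,0],1],
  [[0,0,0],[0,0,0],1],
  [[0,0,0],[0,0,0],1],
  [[0,0,0],[0,0,0],1],
  [[0,0,0],[0,0,0],1],
  [[0,0,0],[0,0,0],1],
  [[0,0,0],[0,0,0],1],
  [[0,0,0],[0,0,0],1],
])

```text
t: 15.7
eef_pos: [0.5909, 0.3771, 0.2203]
ee_rot: [-2.264, -2.178, 0.0]
force: [-0.2, 0.3, -0.1]
gripper_width: -0.0002
grip_force: 0.0
```

Request:
carry_out([
  [[0,0,0],[0,0,0],1],
  [[0,0,0],[0,0,0],1],
  [[0,0,0],[0,0,0],1],
  [[0,0,0],[0,0,0],1],
  [[0,0,0],[0,0,0],1],
])

```text
t: 16.2
eef_pos: [0.5909, 0.3771, 0.2203]
ee_rot: [-2.264, -2.178, 0.0]
force: [0.1, -0.5, -0.4]
gripper_width: -0.0003
grip_force: 0.0
```

```bash
python3 - <<'E'
from h import *
s=snap("scene"); P=cloud(s)
w=P[(abs(P[...,0]-.585)<.1)&(abs(P[...,1]-.134)<.085)]; print(np.percentile(w[:,2],[2,50,98]))
save(s,"s7.png")
E
```

```text
[0.07481615 0.07797548 0.08118406]
```

View pics/s7.png

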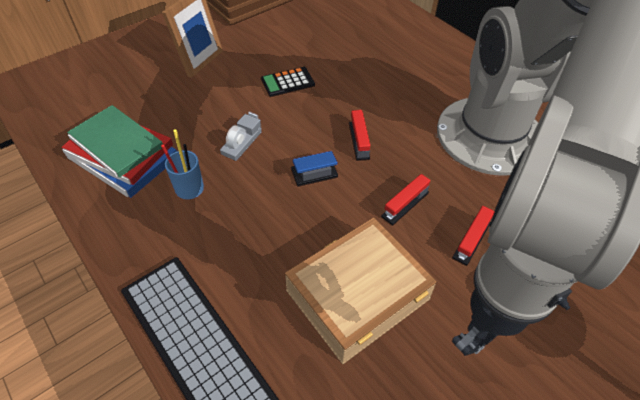

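The lid is shut flat (top at 78 mm) around (360,285), the other things are where they were, and the arm is clear.

```bash
python3 -c "
from station import *
print(job_done())"
```

```text
the job is handed in; nothing more can be done
None
```

I set the red stapler farthest from the base down in the green-lined bay and released it. I then pushed the lid past upright from behind; it fell shut on its own, and I handed the job in at about 16 s (no verdict was returned).

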